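# Rock a battery pack into its charging cradle and lock it with the keeper bar

## Task

Load the black battery pack into the charging cradle: slide it off the loading deck so that its leading end dips into the pocket first and goes under the lip, and bring the trailing end down until the pack lies flat and fully home. Then fit the loose keeper bar over the cradle's two pins until it rests level on its seats. Leave the cup, the spool and the phone where they are, and let go of everything.

Things in the scene. Friction and masses are not known exactly. Their poses are not given: they have to be found in the camera images.
- cradle: grey charging cradle, fixed, 335 x 205 mm, 75 tall at the lip. Origin: on the worktop under the pocket's centre; z up, x = loading direction (deck to lip), y = towards the guide rail. Below, mm in this frame
- pocket (a point): centre of the pocket floor, z 36; axes as the cradle's. The pocket spans x -66.5 to 66.5, y -47.5 to 47.5. Its wall across from the rail (y -47.5 to -74.5, beside the pocket only) has its top at z 56, level with the deck
- deck_edge (a point): middle of the step where the flat loading deck (top z 56) drops into the pocket: x -66.5, y 0, z 56. The deck runs from here back to x -250, y -130 to 47.5, open on its -x and -y sides
- rail (a point): point on the guide rail's top beside the middle of the deck: x -158, y 47.5, z 66. The rail's inner face is the plane y 47.5, along deck and pocket alike; the rail is 27 wide, 10 above the deck
- lip (a point): middle of the free edge of the lip, x 56.5, y 0, z 67 (underside; top z 75). The lip overhangs the end of the pocket by 10 over its full width, and the end wall stands at x 66.5: a pack goes in only with its leading end under the lip
- pin_mid (a point): midway between the feet of the two upright steel pins: x -40, y 0, z 66; axes as the cradle's. The pins are 9 in diameter with cone tips, at y -62 and 62, from z 66 to 88; one stands on the rail, one on a boss of diameter 21 whose top (z 66) is level with the rail's. The keeper bar's origin comes to rest here
- pack: loose black battery pack, a plain block 130 (x) x 92 (y) x 28 (z) mm, 0.25 to 0.5 kg, either end may lead; too wide for most grippers, slides easily when pushed. Origin: centre of its underside. It starts lying askew on the loading deck, away from the rail. Pocket clearance 3 mm in length and width; fully home its top is 8 mm above the deck (z 64)
- keeper: loose aluminium keeper bar 34 (x) x 150 (y) x 6 (z) mm, 0.12 kg, lying flat on the worktop, with two square through holes of 12 mm at y -62 and +62 and, on top, a black grip block 12 (x) x 60 (y) mm from z 6 to z 30. Origin: centre of its underside. Either way round fits
- cup: specimen cup with amber lid, 64 mm in diameter and 64 tall, standing loose on the worktop; bystander. Origin: centre of its underside
- spool: small solder spool, 44 mm in diameter, 36 tall, standing loose; bystander. Origin: centre of its underside
- phone_obj: black phone 156 x 79 x 10 mm, lying loose on the worktop; bystander. Origin: centre of its underside

How it is judged:
By the outcome, as a careful person would: the job done as asked, in the order asked, and still so for the second after the job is handed in, with the robot touching nothing.
It also fails if it takes over 67 s, if anything falls off the work surface, if the arm or the gripper's body presses on something with over 40 N, if the wrist force passes 120 N, or if a joint passes its speed limit or range.

## Robot

A 6-joint arm with a two-finger parallel gripper is mounted at the origin on a cart in front of the work surface, level with it; the furniture and walls round the work are solid. World frame = base frame: x ahead of the robot, y to its left, z up, the work surface at z = 0. Lengths are in mm, angles in rad, forces in N, time in s.
With the tool pointing down it reaches from about 275 to 750 mm from the base axis. Payload 10.2 kg.
Tool frame: the origin (TCP) lies between the finger pads; the fingertips stand 19 mm ahead of it and the grasp point (between the pads) is the TCP; z points along the fingers, y is the line along which they close (so a half turn about z gives the same grasp; the last joint's range is limited). The gripper opens to 85 mm and grips with 20 to 120 N. Pads are 22 mm wide; open, the fingers measure 114 mm over their backs; the gripper's body (76 mm by 85 mm) begins 54 mm behind the grasp point. The pads swing forward as they close: fully open they stand 13 mm farther back than shut.
Start: joints at [0.879, 0.313, 1.498, -0, 1.331, -0.223], TCP at [237.216, 468.358, 250.294] pointing down, gripper open.
Joint ranges: [-2.94, 2.94], [-0.97, 2.17], [0.19, 2.56], [-1.23, 4.37], [0.02, 3.11], [-2.88, 2.88]. Speed limits (rad/s): [2.39, 2.39, 3.01, 3.14, 3.14, 3.14].

## Interface

Orientations are given as a rotation vector (axis times angle).
In Python, from plant import observe, viewer, workorder gives the robot as it stands.
- The arm moves only by the tool arm_command, never from a script. Its argument "motion" is a list of rows, each a list of 7 numbers: the shift along the tool's x, y, z in m, then the turn, a rotation vector about the tool's x, y, z in units of 6 degrees (1.0 is 6 degrees), then the closure, from -1 (fully open) to 1 (shut), so that 0 is half open. In form: [[tx, ty, tz, ax, ay, az, hand], ...]. A call has 1 to 10 rows; each row shifts and turns the commanded pose from where the row before left it, along the tool's axes as they then stand; what a row does not reach is not made up. A row lasts 1/12 s, in which the tool goes at most 41.7 mm and 7.16 degrees, less where a joint would pass 70% of its speed; a pose out of reach is approached as far as the arm can. A call with a gripper value outside its range is refused whole. The fingers move at their own pace and stop on an object; "newtons" is the grip in N (left out, the last holds). Time passes only in rows, so rows that do not move let the fingers close. It gives the time, the measured TCP pose, the force, the opening and the grip force at its end, in the units of the state.
- observe(): the state, without advancing time (a new reading comes with each control period).
- viewer.read_camera(name): name is "side" or "top"; returns (picture, depth): 384x512x3 uint8, red, green, blue; 384x512 float32, mm along the optical axis (not along the pixel's ray), 0 where there is no reading.
- viewer.camera_info(name): a dict with "vertical_fov" (degrees; the focal length in pixels is half the picture's height over the tangent of half this angle, whatever the lens; pixels are square), "cx", "cy" (the principal point, pixels), "world_from_camera" (4x4, takes a point from camera to world coordinates). Camera axes: x right, y down, z forward; pixel columns grow to the right and rows downward; lengths in mm; the calibration is good to about 2 mm. A picture is of the moment at which its call begins. camera_info takes no time and is no camera call.
- workorder.finish_job(): hands the job in; it is judged then, once.
Trained networks look in the newest picture that a camera, given by its name, has taken for a name from the list of things; names that differ only in an ending like _2 or _b are one class to them, and where a whole thing is asked for, a point or a joint stands for the part that bears it (a point fixed in the world has none). Each returns a list of dicts, best first, with "score" (0 to 1); they miss things now and then, are a little off and sometimes report something else, mostly with a low value. They report only what shows in the picture. A call takes as long as a camera call.
- viewer.spot_in(thing, camera): "centre" ([x, y, z] in mm, in world coordinates, good to about 4 mm: the middle of the surface that is visible of it).
The state is a dict: "clock": time; "qpos": joint angles; "qvel": joint speeds; "effort": joint torques, N m; "tool_pos": TCP position; "tcp_rot": TCP orientation; "force": force on the tool from outside, world axes, zero at the start; "wrist_torque": the same for the moment, N m; "opening": opening from 0.0 (shut) to 1.0 (fully open); "gripper_force": force on a finger pad.
Only numpy, scipy, OpenCV 4.12 (cv2) and the standard library are available. Lean on these libraries where they do the work, as an engineer would, in place of code of your own. Each camera call takes 0.05 s, during which the arm holds its last target. There are 200 camera calls.

## Working session

There is one attempt and no reset: what is moved stays moved. The work goes in short steps, Python scripts to look and compute and a tool call to move; the robot and the scene stay as the last step left them, time stands still between calls to the robot, and variables do not carry over. Pictures are saved under pics/ and viewed, at most 10 in all, crops included, and the job is handed in when it is done.

Besides the shell and the picture viewer there is one more tool, called after ">>>" as name([rows], argument=value, ...), one row to a line, values as JSON. arm_command: Moves the arm, as the interface text tells. Its arguments: {"type":"object","properties":{"motion":{"type":"array","items":{"type":"array","items":{"type":"number"}}},"newtons":{"type":"number"}},"required":["motion"]}

```bash
mkdir -p pics; ls
cat > h.py <<'E'
import numpy as np, cv2
from plant import observe, viewer, workorder
def cloud(name):
    im,d=viewer.read_camera(name); ci=viewer.camera_info(name)
    f=im.shape[0]/2/np.tan(np.radians(ci["vertical_fov"])/2)
    v,u=np.mgrid[:im.shape[0],:im.shape[1]]
    P=np.stack([(u-ci["cx"])/f*d,(v-ci["cy"])/f*d,d,np.ones_like(d)],-1)@np.array(ci["world_from_camera"]).T
    P=P[...,:3]; P[d==0]=np.nan
    return im,P
E
python3 - <<'E'
from h import *
print(observe())
for n in("top","side"):
    im,P=cloud(n); np.savez(f"{n}0.npz",im=im,P=P); cv2.imwrite(f"pics/{n}0.png",im[...,::-1])
    ci=viewer.camera_info(n); print(n,ci["vertical_fov"],np.round(ci["world_from_camera"],3).tolist())
    for t in["cradle","pocket","deck_edge","rail","lip","pin_mid","pack","keeper","cup","spool","phone_obj"]:
        print(t,[(np.round(r["centre"]).tolist(),round(r["score"],2)) for r in viewer.spot_in(t,n)[:2]])
E
```

```text
pics
{'clock': 0.0, 'qpos': array([ 8.78638486e-01,  3.13452033e-01,  1.49845993e+00,  9.41702771e-06,
        1.33099171e+00, -2.23425004e-01]), 'qvel': array([ 1.22256534e-03, -3.30407206e-04, -1.83471782e-03, -1.19346609e-03,
       -3.29665422e-05,  8.03359962e-04]), 'effort': array([ 2.32105785e-04, -4.12267721e+01, -2.59740955e+01, -2.01708781e-04,
        4.16757830e-03,  4.02941134e-05]), 'tool_pos': array([237.03633215, 468.17536401, 249.7254197 ]), 'tcp_rot': array([-7.29428757e-01, -3.05513385e+00,  1.84059780e-03]), 'force': array([0.19739008, 0.271429  , 0.16293603]), 'wrist_torque': array([ 0.02077371,  0.01109399, -0.03192953]), 'gripper_force': 0.0, 'opening': 0.9974333132078785}
top 52.77243351273121 [[-0.001, -0.998, 0.069, 447.113], [-1.0, 0.001, -0.011, 8.564], [0.011, -0.069, -0.998, 1407.818], [0.0, 0.0, 0.0, 1.0]]
cradle [([617.0, -18.0, 59.0], 0.57)]
pocket [([618.0, -23.0, 52.0], 0.56)]
deck_edge [([620.0, -16.0, 58.0], 0.67)]
rail [([616.0, -22.0, 55.0], 0.95)]
lip [([617.0, -20.0, 55.0], 0.64)]
pin_mid [([618.0, -16.0, 52.0], 0.95), ([360.0, -178.0, 12.0], 
[... 201 characters left out ...]
-176.0, 13.0], 0.9)]
side 46.99213241629994 [[0.604, 0.501, -0.62, 1244.198], [0.797, -0.371, 0.476, -562.971], [0.009, -0.782, -0.623, 817.23], [0.0, 0.0, 0.0, 1.0]]
cradle [([479.0, 319.0, 53.0], 0.58), ([646.0, -50.0, 60.0], 0.57)]
pocket [([646.0, -52.0, 51.0], 0.75), ([371.0, -187.0, 10.0], 0.31)]
deck_edge [([641.0, -55.0, 61.0], 0.69)]
rail [([645.0, -48.0, 57.0], 0.63)]
lip [([641.0, -50.0, 53.0], 0.77)]
pin_mid [([646.0, -51.0, 58.0], 0.69)]
pack [([588.0, 34.0, 89.0], 0.95), ([642.0, -55.0, 55.0], 0.17)]
keeper [([497.0, -375.0, 7.0], 0.79), ([642.0, -56.0, 51.0], 0.22)]
cup [([481.0, 320.0, 54.0], 0.58)]
spool [([612.0, 316.0, 29.0], 0.8)]
phone_obj [([372.0, -185.0, 12.0], 0.93)]
```

View pics/top0.png

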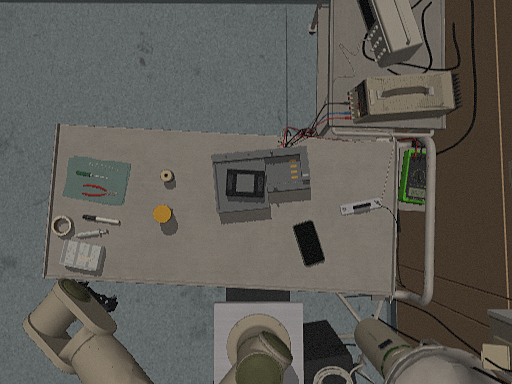

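View pics/side0.png

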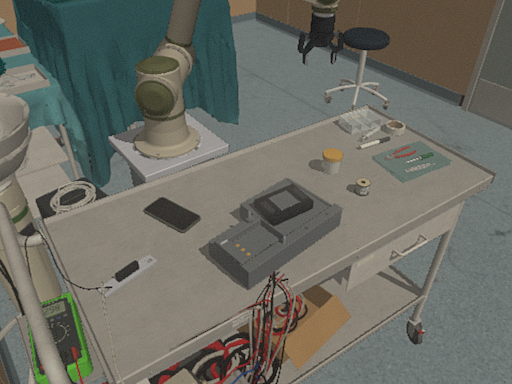

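The top view shows the cradle with its lip to the right (about px 213-310, 150-215), the pack on the deck at (245,183), the keeper at (362,208), the phone at (309,243) and the cup and spool at (162,213) and (167,176). The side view agrees. Next I fit the poses by matching known shapes to the depth.

```bash
cat > fit.py <<'E'
import numpy as np
from scipy.optimize import differential_evolution
def crad(x,y):
    z=np.zeros_like(x)
    z[(x>-250)&(x<85)&(y>-74.5)&(y<74.5)]=56
    z[(x>-250)&(x<-66.5)&(y>-130)&(y<74.5)]=56
    z[(abs(x)<66.5)&(abs(y)<47.5)]=36
    z[(x>-250)&(x<85)&(y>47.5)&(y<74.5)]=66
    z[(x>56.5)&(x<85)&(abs(y)<74.5)]=75
    z[np.hypot(x+40,y+62)<10.5]=66
    for s in(-62,62): z[np.hypot(x+40,y-s)<4.5]=86
    return z
def box(a,b,h):
    def f(x,y):
        z=np.zeros_like(x); z[(abs(x)<a/2)&(abs(y)<b/2)]=h; return z
    return f
def keep(x,y):
    z=box(34,150,6)(x,y); z[(abs(x)<6)&(abs(y)<30)]=30; return z
def fit(P,f,bounds,cap=12,z0=0):
    def cost(p):
        c,s=np.cos(p[2]),np.sin(p[2]); d=P[:,:2]-p[:2]
        e=abs(P[:,2]-z0-f(d@[c,s],d@[-s,c])-p[3]); return np.minimum(e,cap).mean()
    r=differential_evolution(cost,bounds+[(-6,6)],seed=1,popsize=20,maxiter=150,tol=1e-6)
    return r.x,r.fun
def sel(P,c,r,zr=(-20,130)):
    Q=P.reshape(-1,3); Q=Q[np.isfinite(Q).all(1)]
    return Q[(np.hypot(*(Q[:,:2]-c).T)<r)&(Q[:,2]>zr[0])&(Q[:,2]<zr[1])]
E
python3 - <<'E'
from fit import *
import cv2
for n in("top","side"):
    d=np.load(n+"0.npz"); P=d["P"]
    Q=sel(P,(607,10),260); 
    # drop pack points
    m=~((np.hypot(*(Q[:,:2]-[580,40]).T)<85)&(Q[:,2]>70)); 
    p,c=fit(Q[m],crad,[(560,660),(-120,40),(-2.2,-1.0)]); print(n,"cradle",np.round(p,3),c,len(Q))
    co,s=np.cos(p[2]),np.sin(p[2])
    K=Q[(Q[:,2]>78)&(np.hypot(*(Q[:,:2]-[580,40]).T)<90)]; print("pack top z",np.median(K[:,2]),K[:,:2].mean(0),len(K),cv2.minAreaRect(K[:,:2].astype(np.float32)))
    Q=sel(P,(495,-372),110); p,c=fit(Q,keep,[(470,520),(-400,-340),(-1.6,1.6)],8); print(n,"keeper",np.round(p,3),c,len(Q), "z table",np.median(Q[:,2]))
for n,(r0,r1,c0,c1) in dict(top=(140,225,200,325),side=(170,300,190,350)).items():
    im=np.load(n+"0.npz")["im"][r0:r1,c0:c1]; k=5 if n=="top" else 4
    cv2.imwrite(f"pics/{n}0c.png",cv2.resize(im,None,fx=k,fy=k,interpolation=cv2.INTER_CUBIC)[...,::-1])
E
```

```text
top cradle [621.459 -89.592  -1.473  -1.131] 2.7275104772148007 13471
pack top z 83.13251187402057 [569.15499671  46.75209991] 958 ((569.48779296875, 47.32327651977539), (129.35174560546875, 92.6044921875), 86.85931396484375)
top keeper [ 4.93154e+02 -3.72095e+02  2.05000e-01 -1.12000e+00] 2.4915943449891254 2837 z table -0.570163040366424
side cradle [ 6.24844e+02 -9.05060e+01 -1.47600e+00 -1.52000e-01] 3.6225116085794635 18211
pack top z 83.89262696739866 [576.76919415  41.4409944 ] 1147 ((574.1954345703125, 45.04110336303711), (132.10458374023438, 95.9238510131836), 88.32462310791016)
side keeper [ 4.94337e+02 -3.72198e+02  2.06000e-01 -2.06000e-01] 1.6303340047516628 5033 z table 0.17013986651738833
```

View pics/top0c.png

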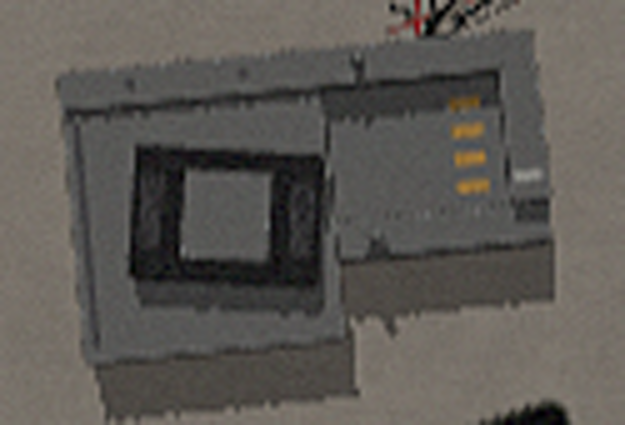

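View pics/side0c.png

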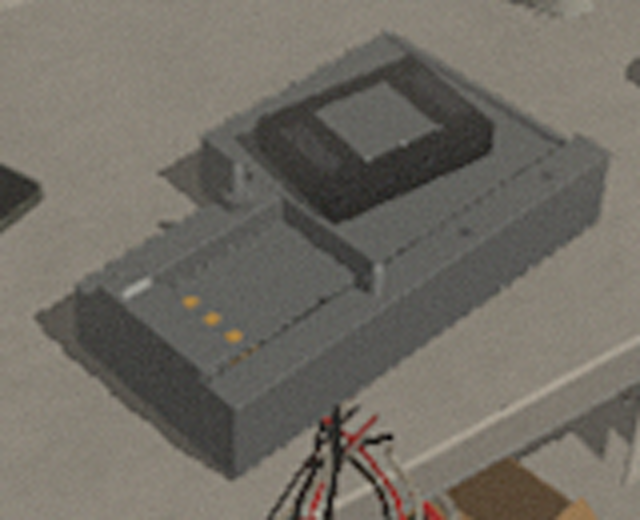

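The two views agree: cradle at about (623, -90) with yaw -1.475. In the cradle frame the pack is at about (-140, -38), 8° askew, and its top is at z 84. I'll turn the tool into the cradle axes and go to the deck's open side.

>>> arm_command([
  [0, 0, 0, 0, 0, -1.08, -1],
  [0, 0, 0, 0, 0, -1.08, -1],
  [0, 0, 0, 0, 0, -1.08, -1],
  [0, 0, 0, 0, 0, -1.08, -1],
  [0, 0, 0, 0, 0, -1.08, -1],
  [-0.0155, -0.0323, 0.007, 0, 0, 0, -1],
  [-0.0155, -0.0323, 0.007, 0, 0, 0, -1],
  [-0.0155, -0.0323, 0.007, 0, 0, 0, -1],
  [-0.0155, -0.0323, 0.007, 0, 0, 0, -1],
  [-0.0155, -0.0323, 0.007, 0, 0, 0, -1],
])

```text
clock: 2.03
tool_pos: [330.4, 313.6, 215.1]
tcp_rot: [-0.152, 3.138, 0.0]
force: [0.8, 0.5, 0.7]
opening: 1.0
gripper_force: 0.0
```

>>> arm_command([
  [-0.0155, -0.0323, 0.007, 0, 0, 0, -1],
  [-0.0155, -0.0323, 0.007, 0, 0, 0, -1],
  [-0.0155, -0.0323, 0.007, 0, 0, 0, -1],
  [-0.0155, -0.0323, 0.007, 0, 0, 0, -1],
  [-0.0155, -0.0323, 0.007, 0, 0, 0, -1],
  [-0.0155, -0.0323, 0.007, 0, 0, 0, -1],
  [-0.0155, -0.0323, 0.007, 0, 0, 0, -1],
  [-0.0155, -0.0323, 0.007, 0, 0, 0, -1],
  [-0.0155, -0.0323, 0.007, 0, 0, 0, -1],
  [0, 0, 0, 0, 0, 0, -1],
])

```text
clock: 2.87
tool_pos: [498.9, 34.7, 151.2]
tcp_rot: [0.145, -3.138, 0.002]
force: [-0.2, 0.5, -0.1]
opening: 0.995
gripper_force: 0.0
```

```bash
cat > st.py <<'E'
from h import *
from scipy.spatial.transform import Rotation as R
C=np.array([623,-90.]); YAW=-1.475
def cf(p):
    d=np.asarray(p)[...,:2]-C; c,s=np.cos(YAW),np.sin(YAW); return np.stack([d@[c,s],d@[-s,c]],-1)
def st():
    o=observe(); M=R.from_rotvec(o["tcp_rot"]).as_matrix()
    print("t",round(o["clock"],2),"cradle xyz",np.round(cf(o["tool_pos"]),1),round(o["tool_pos"][2],1),"tooly deg",round(np.degrees(np.arctan2(M[1,1],M[0,1]))-np.degrees(YAW),2),"down",np.round(M[:,2],3),"F",np.round(o["force"],1),"q",np.round(o["qpos"],2))
if __name__=="__main__": st()
E
python3 st.py
```

```text
t 2.87 cradle xyz [-136.  -111.6] 151.2 tooly deg 179.79 down [ 0.    -0.001 -1.   ] F [-0.2  0.5 -0.1] q [-0.16  0.36  1.71 -0.    1.07 -1.83]
```

>>> arm_command([
  [0.003, 0.002, 0.018, 0, 0, 0, -1],
  [0.003, 0.002, 0.025, 0, 0, 0, -1],
  [0, 0, 0.02, 0, 0, 0, -1],
  [0, 0, 0.01, 0, 0, 0, -1],
  [-0.007, 0, 0, 0, 0, 0, -1],
  [-0.007, 0, 0, 0, 0, 0, -1],
  [-0.007, 0, 0, 0, 0, 0, -1],
  [-0.007, 0, 0, 0, 0, 0, -1],
  [-0.007, 0, 0, 0, 0, 0, -1],
  [0, 0, 0, 0, 0, 0, -1],
])

```text
clock: 3.7
tool_pos: [527.0, 46.0, 79.9]
tcp_rot: [-0.152, 3.136, -0.001]
force: [-0.3, -0.2, 0.6]
opening: 1.003
gripper_force: 0.0
```

```bash
python3 st.py
python3 - <<'E'
from st import *
im,P=cloud("top"); Q=P.reshape(-1,3); k=cf(Q[:,:2])
cv2.imwrite("pics/top1c.png",cv2.resize(im[140:225,200:325],None,fx=4,fy=4)[...,::-1])
E
```

```text
t 3.7 cradle xyz [-144.6  -82.5] 79.9 tooly deg 180.06 down [ 0.002 -0.    -1.   ] F [-0.3 -0.2  0.6] q [-0.13  0.52  1.68  0.    0.94 -1.8 ]
```

View pics/top1c.png

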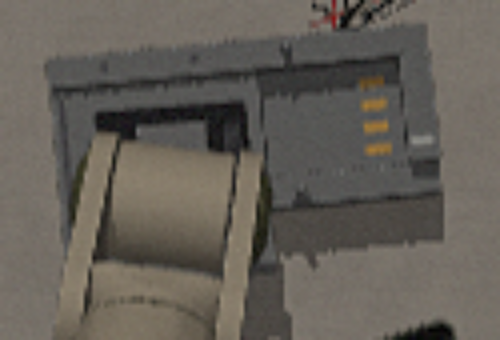

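The pack's far edge now runs parallel to the rail, with the arm hiding the rest. Continuing towards the rail.

>>> arm_command([
  [-0.006, 0, 0, 0, 0, 0, -1],
  [-0.006, 0, 0, 0, 0, 0, -1],
  [-0.005, 0, 0, 0, 0, 0, -1],
  [-0.003, 0, 0, 0, 0, 0, -1],
  [-0.002, 0, 0, 0, 0, 0, -1],
  [0, 0, 0, 0, 0, 0, -1],
])

```text
clock: 4.25
tool_pos: [547.7, 48.1, 79.3]
tcp_rot: [-0.152, 3.137, -0.0]
force: [0.2, -0.7, 0.8]
opening: 0.997
gripper_force: 0.0
```

>>> arm_command([
  [-0.002, 0, 0, 0, 0, 0, -1],
  [-0.001, 0, 0, 0, 0, 0, -1],
  [0, 0, 0, 0, 0, 0, -1],
])

```text
clock: 4.5
tool_pos: [550.3, 48.4, 79.3]
tcp_rot: [-0.152, 3.138, 0.0]
force: [-0.7, 0.5, -1.0]
opening: 0.997
gripper_force: 0.3
```

```bash
python3 st.py
```

```text
t 4.5 cradle xyz [-144.7  -59.1] 79.3 tooly deg 180.05 down [ 0.  0. -1.] F [-0.7  0.5 -1. ] q [-0.12  0.56  1.61  0.    0.97 -1.79]
```

>>> arm_command([
  [-0.001, 0, 0, 0, 0, 0, -1],
  [-0.001, 0, 0, 0, 0, 0, -1],
  [-0.001, 0, 0, 0, 0, 0, -1],
  [0, 0, 0, 0, 0, 0, -1],
])

```text
clock: 4.83
tool_pos: [553.4, 48.7, 79.3]
tcp_rot: [-0.152, 3.138, 0.0]
force: [-1.0, 0.6, -0.3]
opening: 0.999
gripper_force: 0.4
```

>>> arm_command([
  [-0.001, 0, 0, 0, 0, 0, -1],
  [0, 0, 0, 0, 0, 0, -1],
])

```text
clock: 5.0
tool_pos: [554.4, 48.8, 79.3]
tcp_rot: [-0.152, 3.138, 0.0]
force: [-0.4, 0.5, 0.2]
opening: 1.0
gripper_force: 0.4
```

>>> arm_command([
  [-0.001, 0, 0, 0, 0, 0, -1],
  [0, 0, 0, 0, 0, 0, -1],
])

```text
clock: 5.17
tool_pos: [555.3, 48.9, 79.3]
tcp_rot: [-0.152, 3.138, 0.0]
force: [-0.7, -0.0, 0.1]
opening: 0.997
gripper_force: 0.4
```

>>> arm_command([
  [-0.001, 0, 0, 0, 0, 0, -1],
  [0, 0, 0, 0, 0, 0, -1],
])

```text
clock: 5.33
tool_pos: [555.9, 48.9, 79.3]
tcp_rot: [0.152, -3.137, 0.0]
force: [-4.7, -0.6, 2.2]
opening: 1.0
gripper_force: 2.2
```

>>> arm_command([
  [-0.001, 0, 0, 0, 0, 0, -1],
  [0, 0, 0, 0, 0, 0, -1],
])

```text
clock: 5.5
tool_pos: [555.9, 49.0, 79.2]
tcp_rot: [0.152, -3.134, 0.0]
force: [-10.2, -2.2, 6.0]
opening: 0.997
gripper_force: 5.4
```

>>> arm_command([
  [-0.001, 0, 0, 0, 0, 0, -1],
  [0, 0, 0, 0, 0, 0, -1],
])

```text
clock: 5.67
tool_pos: [556.0, 49.0, 79.2]
tcp_rot: [0.152, -3.131, 0.0]
force: [-17.1, -3.3, 10.1]
opening: 0.999
gripper_force: 8.4
```

Run:
```python
from st import *
st()
for n in("top","side"):
    im,P=cloud(n); Q=P.reshape(-1,3); im=im.reshape(-1,3); k=cf(Q)
    m=(abs(Q[:,2]-84)<5)&(k[:,0]>-230)&(k[:,0]<-60)&(k[:,1]>-30)&(k[:,1]<60)&(im.max(1)<140)
    print(n,m.sum(),"y hi by x",[(x,round(float(np.percentile(k[m&(abs(k[:,0]-x)<8),1],98)),1)) for x in(-190,-170,-150,-130,-110,-90) if (m&(abs(k[:,0]-x)<8)).any()],np.percentile(k[m,0],[1,99]))
```

```text
t 5.67 cradle xyz [-144.8  -53.4] 79.2 tooly deg 180.07 down [-0.007 -0.    -1.   ] F [-17.1  -3.3  10.1] q [-0.12  0.58  1.59 -0.    0.99 -1.79]
top 227 y hi by x [(-190, 45.4), (-170, 43.5), (-150, 45.1), (-130, 43.3), (-110, 44.4), (-90, 42.7)] [-205.21602394  -84.19220775]
side 1051 y hi by x [(-190, 48.5), (-170, 49.0), (-150, 49.2), (-130, 48.6), (-110, 48.0), (-90, 48.1)] [-208.32129683  -80.61128117]
```

Rail contact is clear: the force jumped at y -53.9, and the pack lies along the rail with its tail at about x -208. I'll back off, rise, turn 90° and go behind the tail.

>>> arm_command([
  [0.006, 0, 0, 0, 0, 0, -1],
  [0.014, 0, 0, 0, 0, 0, -1],
  [0, 0, -0.035, 0, 0, 0, -0.5],
  [0, 0, -0.035, 0, 0, 0, 0],
  [-0.025, 0.029, 0, 0, 0, 0, 0],
  [-0.025, 0.029, 0, 0, 0, 0, 0],
  [-0.025, 0.029, 0, 0, 0, 0, 0],
  [0, 0, 0, 0, 0, 1.15, 0],
  [0, 0, 0, 0, 0, 1.15, 0],
  [0, 0, 0, 0, 0, 1.15, 0],
])

```text
clock: 6.6
tool_pos: [605.0, 141.8, 149.0]
tcp_rot: [0.422, 3.112, 0.001]
force: [0.1, -0.2, -0.3]
opening: 0.505
gripper_force: 0.0
```

>>> arm_command([
  [0, 0, 0, 0, 0, 1.15, 0],
  [0, 0, 0, 0, 0, 1.15, 0],
  [0, 0, 0, 0, 0, 1.15, 0],
  [0, 0, 0, 0, 0, 1.15, 0],
  [0, 0, 0, 0, 0, 1.15, 0],
  [0, 0, 0, 0, 0, 1.15, 0],
  [0, 0, 0, 0, 0, 1.15, 0],
  [0, 0, 0, 0, 0, 1.15, 0],
  [0, 0, 0, 0, 0, 1.15, 0],
  [0, 0, 0, 0, 0, 1.2, 0],
])

```text
clock: 7.43
tool_pos: [604.9, 141.2, 149.4]
tcp_rot: [2.117, 2.32, 0.002]
force: [-0.4, -0.1, -0.3]
opening: 0.494
gripper_force: 0.0
```

>>> arm_command([
  [0, 0, 0, 0, 0, 0, 0],
])

```text
clock: 7.52
tool_pos: [604.9, 141.1, 149.4]
tcp_rot: [2.115, 2.322, 0.002]
force: [-0.4, 0.2, -0.4]
opening: 0.498
gripper_force: 0.0
```

Run:
```python
from st import *
st(); print(observe()["opening"])
for n in("top","side"):
    im,P=cloud(n); Q=P.reshape(-1,3); im=im.reshape(-1,3); k=cf(Q)
    m=(abs(Q[:,2]-84)<5)&(k[:,0]>-230)&(k[:,0]<-60)&(k[:,1]>-60)&(k[:,1]<60)&(im.max(1)<140)
    print(n,m.sum(),np.round(np.percentile(k[m],[0.5,99.5],axis=0),1).tolist(),cv2.minAreaRect(k[m].astype(np.float32)))
```

```text
t 7.52 cradle xyz [-231.8    4. ] 149.4 tooly deg 89.83 down [ 0.001  0.    -1.   ] F [-0.4  0.2 -0.4] q [ 0.04  0.61  1.32  0.    1.21 -0.05]
0.4982511243525613
top 727 [[-191.8, -45.9], [-84.0, 44.3]] ((-138.34619140625, -0.4370574951171875), (110.28215026855469, 91.79949188232422), 0.18122605979442596)
side 1182 [[-208.7, -42.2], [-80.7, 49.7]] ((-144.962158203125, 3.4572677612304688), (131.25286865234375, 94.08325958251953), 0.8960220813751221)
```

>>> arm_command([
  [0, -0.003, 0.03, 0, 0, 0, 0],
  [0, 0, 0.025, 0, 0, 0, 0],
  [0, 0, 0.012, 0, 0, 0, 0],
  [0, 0, 0.003, 0, 0, 0, 0],
  [0, 0, 0, 0, 0, 0, 0],
])

```text
clock: 8.03
tool_pos: [601.7, 140.8, 79.2]
tcp_rot: [-2.109, -2.328, 0.0]
force: [0.0, 1.0, 0.4]
opening: 0.496
gripper_force: 0.0
```

>>> arm_command([
  [0, 0, 0.002, 0, 0, 0, 0],
  [0, 0, 0.001, 0, 0, 0, 0],
  [0, 0, 0, 0, 0, 0, 0],
])

```text
clock: 8.28
tool_pos: [602.0, 140.8, 77.2]
tcp_rot: [2.11, 2.327, 0.002]
force: [0.5, 0.2, -0.7]
opening: 0.504
gripper_force: 0.0
```

>>> arm_command([
  [0, 0, 0.002, 0, 0, 0, 0],
  [0, 0, 0, 0, 0, 0, 0],
])

```text
clock: 8.45
tool_pos: [601.6, 140.8, 74.5]
tcp_rot: [2.11, 2.327, 0.0]
force: [-0.7, -0.3, 1.0]
opening: 0.5
gripper_force: 0.0
```

>>> arm_command([
  [0, 0, 0.002, 0, 0, 0, 0],
  [0, 0, 0, 0, 0, 0, 0],
])

```text
clock: 8.62
tool_pos: [601.8, 140.8, 73.2]
tcp_rot: [2.11, 2.326, 0.001]
force: [-1.5, -0.4, 7.2]
opening: 0.501
gripper_force: 3.6
```

>>> arm_command([
  [0, 0, 0.002, 0, 0, 0, 0],
  [0, 0, 0, 0, 0, 0, 0],
])

```text
clock: 8.78
tool_pos: [601.9, 140.9, 73.1]
tcp_rot: [2.109, 2.326, 0.001]
force: [-9.1, -0.6, 21.3]
opening: 0.501
gripper_force: 10.8
```

>>> arm_command([
  [0, 0, 0.001, 0, 0, 0, 0],
  [0, 0, 0, 0, 0, 0, 0],
])

```text
clock: 8.95
tool_pos: [601.9, 140.9, 73.0]
tcp_rot: [2.109, 2.326, 0.002]
force: [-12.1, -1.5, 29.1]
opening: 0.502
gripper_force: 14.5
```

Deck felt at TCP z 73.2, so the half-open tips sit 17 mm ahead. I'll raise 3 mm clear and push along the rail.

>>> arm_command([
  [0, 0, -0.0065, 0, 0, 0, 0],
  [-0.009, 0, 0, 0, 0, 0, 0],
  [-0.009, 0, 0, 0, 0, 0, 0],
  [-0.009, 0, 0, 0, 0, 0, 0],
  [-0.009, 0, 0, 0, 0, 0, 0],
  [-0.009, 0, 0, 0, 0, 0, 0],
  [-0.009, 0, 0, 0, 0, 0, 0],
  [-0.009, 0, 0, 0, 0, 0, 0],
  [-0.007, 0, 0, 0, 0, 0, 0],
  [0, 0, 0, 0, 0, 0, 0],
])

```text
clock: 9.78
tool_pos: [608.5, 69.3, 75.6]
tcp_rot: [2.112, 2.325, -0.001]
force: [-0.7, -0.2, 0.2]
opening: 0.5
gripper_force: 0.0
```

```bash
cat > look.py <<'E'
from st import *
import sys
st()
im,P=cloud("side"); cv2.imwrite(f"pics/{sys.argv[1]}.png",cv2.resize(im[130:310,170:370],None,fx=4,fy=3.3)[...,::-1])
E
python3 st.py
```

```text
t 9.78 cradle xyz [-160.     0.8] 75.6 tooly deg 90.01 down [-0.    -0.001 -1.   ] F [-0.7 -0.2  0.2] q [-0.08  0.68  1.41 -0.    1.05 -0.17]
```

>>> arm_command([
  [-0.006, 0, 0, 0, 0, 0, 0],
  [-0.006, 0, 0, 0, 0, 0, 0],
  [-0.006, 0, 0, 0, 0, 0, 0],
  [-0.006, 0, 0, 0, 0, 0, 0],
  [-0.006, 0, 0, 0, 0, 0, 0],
  [-0.006, 0, 0, 0, 0, 0, 0],
  [-0.006, 0, 0, 0, 0, 0, 0],
  [0, 0, 0, 0, 0, 0, 0],
])

```text
clock: 10.45
tool_pos: [612.7, 27.9, 75.9]
tcp_rot: [2.111, 2.325, -0.0]
force: [0.4, 0.6, 0.1]
opening: 0.5
gripper_force: 0.0
```

```bash
python3 look.py s2
```

```text
t 10.45 cradle xyz [-118.4    1. ] 75.9 tooly deg 90.04 down [ 0.    -0.001 -1.   ] F [0.4 0.6 0.1] q [-0.14  0.68  1.41 -0.    1.05 -0.24]
```

View pics/s2.png

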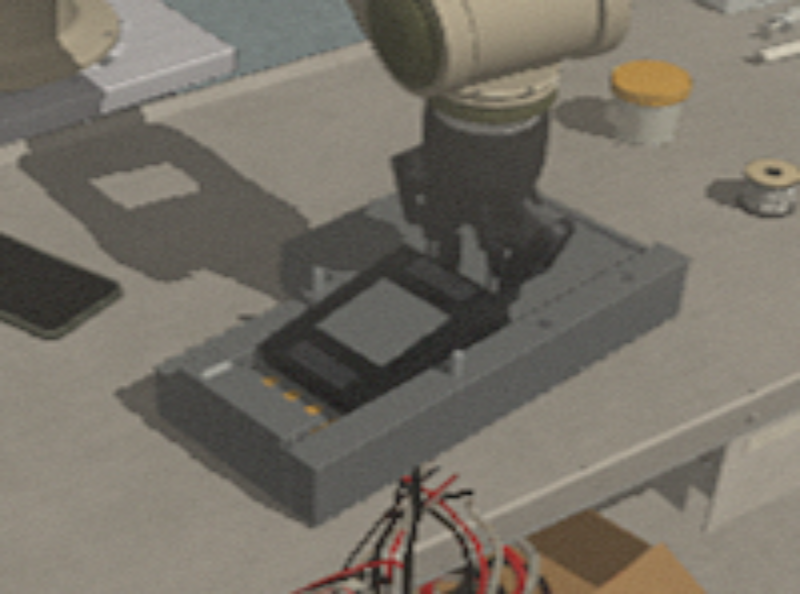

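The pack has dipped and its leading end is in the pocket near the contacts, with the fingers behind it. I keep pushing.

>>> arm_command([
  [-0.005, 0, 0, 0, 0, 0, 0],
  [-0.005, 0, 0, 0, 0, 0, 0],
  [-0.005, 0, 0, 0, 0, 0, 0],
  [-0.005, 0, 0, 0, 0, 0, 0],
  [-0.005, 0, 0, 0, 0, 0, 0],
  [-0.004, 0, 0, 0, 0, 0, 0],
  [-0.003, 0, 0, 0, 0, 0, 0],
  [0, 0, 0, 0, 0, 0, 0],
])

```text
clock: 11.17
tool_pos: [615.6, -3.3, 75.9]
tcp_rot: [2.111, 2.326, -0.0]
force: [0.1, -1.3, 0.1]
opening: 0.498
gripper_force: 0.0
```

>>> arm_command([
  [-0.002, 0, 0, 0, 0, 0, 0],
  [-0.002, 0, 0, 0, 0, 0, 0],
  [0, 0, 0, 0, 0, 0, 0],
])

```text
clock: 11.42
tool_pos: [616.0, -6.7, 75.8]
tcp_rot: [2.111, 2.327, -0.0]
force: [0.1, 0.9, 0.3]
opening: 0.499
gripper_force: 0.1
```

>>> arm_command([
  [-0.002, 0, 0, 0, 0, 0, 0],
  [-0.001, 0, 0, 0, 0, 0, 0],
  [0, 0, 0, 0, 0, 0, 0],
])

```text
clock: 11.67
tool_pos: [616.2, -9.7, 75.8]
tcp_rot: [2.111, 2.327, -0.0]
force: [0.1, -0.6, -0.5]
opening: 0.499
gripper_force: 0.2
```

Run:
```python
from st import *
st()
for n in("top","side"):
    im,P=cloud(n); Q=P.reshape(-1,3); im=im.reshape(-1,3); k=cf(Q)
    for x in(-55,-40,-20,0,20,40,50):
        m=(abs(k[:,0]-x)<6)&(abs(k[:,1])<35); print(n,x,np.round(np.nanmedian(Q[m,2]),1),m.sum())
```

```text
t 11.67 cradle xyz [-80.6   1. ] 75.8 tooly deg 90.09 down [ 0. -0. -1.] F [ 0.1 -0.6 -0.5] q [-0.21  0.69  1.4  -0.    1.06 -0.3 ]
top -55 349.6 106
top -40 352.1 89
top -20 342.0 69
top 0 73.0 23
top 20 69.2 68
top 40 65.5 66
top 50 64.5 69
side -55 231.2 580
side -40 253.4 558
side -20 324.5 524
side 0 72.8 142
side 20 69.7 141
side 40 66.4 155
side 50 63.4 145
```

>>> arm_command([
  [-0.001, 0, 0, 0, 0, 0, 0],
  [-0.001, 0, 0, 0, 0, 0, 0],
  [0, 0, 0, 0, 0, 0, 0],
])

```text
clock: 12.02
tool_pos: [616.4, -11.6, 75.8]
tcp_rot: [-2.111, -2.327, 0.0]
force: [0.4, 2.0, -0.2]
opening: 0.499
gripper_force: 0.4
```

>>> arm_command([
  [-0.001, 0, 0, 0, 0, 0, 0],
  [0, 0, 0, 0, 0, 0, 0],
])

```text
clock: 12.18
tool_pos: [616.5, -12.6, 75.8]
tcp_rot: [-2.111, -2.327, 0.0]
force: [-1.0, 2.0, -0.3]
opening: 0.503
gripper_force: 0.4
```

>>> arm_command([
  [-0.001, 0, 0, 0, 0, 0, 0],
  [0, 0, 0, 0, 0, 0, 0],
])

```text
clock: 12.35
tool_pos: [616.6, -13.6, 75.8]
tcp_rot: [2.111, 2.327, 0.0]
force: [0.2, 0.8, -0.8]
opening: 0.499
gripper_force: 0.4
```

```bash
cat > tilt.py <<'E'
from st import *
st()
for n in("top","side"):
    im,P=cloud(n); Q=P.reshape(-1,3); k=cf(Q)
    print(n,[(x,round(float(np.median(q)),1)) for x in(-55,-40,-20,0,20,40,50) for q in [Q[(abs(k[:,0]-x)<6)&(abs(k[:,1])<38)&(Q[:,2]<100)][:,2]] if len(q)>15])
E
python3 tilt.py
```

```text
t 12.35 cradle xyz [-76.7   1. ] 75.8 tooly deg 90.09 down [ 0. -0. -1.] F [ 0.2  0.8 -0.8] q [-0.21  0.69  1.4  -0.    1.06 -0.31]
top [(0, 73.2), (20, 69.2), (40, 66.5), (50, 65.8)]
side [(-55, 81.7), (-40, 80.0), (-20, 77.1), (0, 73.3), (20, 70.2), (40, 67.3), (50, 64.7)]
```

>>> arm_command([
  [-0.001, 0, 0, 0, 0, 0, 0],
  [0, 0, 0, 0, 0, 0, 0],
])

```text
clock: 12.62
tool_pos: [616.7, -14.6, 75.8]
tcp_rot: [2.111, 2.327, 0.0]
force: [0.3, 0.5, 0.3]
opening: 0.501
gripper_force: 0.1
```

>>> arm_command([
  [-0.001, 0, 0, 0, 0, 0, 0],
  [0, 0, 0, 0, 0, 0, 0],
])

```text
clock: 12.78
tool_pos: [616.8, -15.5, 75.8]
tcp_rot: [2.111, 2.327, 0.0]
force: [0.5, 1.4, -1.4]
opening: 0.5
gripper_force: 0.5
```

>>> arm_command([
  [-0.001, 0, 0, 0, 0, 0, 0],
  [0, 0, 0, 0, 0, 0, 0],
])

```text
clock: 12.95
tool_pos: [616.9, -16.5, 75.8]
tcp_rot: [2.111, 2.327, 0.0]
force: [0.3, 0.6, -0.1]
opening: 0.501
gripper_force: 0.6
```

```bash
python3 tilt.py
```

```text
t 12.95 cradle xyz [-73.7   1. ] 75.8 tooly deg 90.09 down [ 0.  0. -1.] F [ 0.3  0.6 -0.1] q [-0.22  0.69  1.39  0.    1.06 -0.31]
top [(0, 62.1), (20, 63.3), (40, 63.0), (50, 63.4)]
side [(-55, 63.2), (-40, 63.6), (-20, 63.9), (0, 63.4), (20, 64.0), (40, 63.0), (50, -346.5)]
```

The pack dropped flat, with its top at z 63-64 along its length. I'll press lightly on the trailing end to confirm.

>>> arm_command([
  [0.004, 0, 0, 0, 0, 0, 0],
  [0, 0, -0.03, 0, 0, 0, 0],
  [-0.018, 0, 0, 0, 0, 0, 0],
  [-0.018, 0, 0, 0, 0, 0, 0],
  [0, 0, 0.015, 0, 0, 0, 0],
  [0, 0, 0.007, 0, 0, 0, 0],
  [0, 0, 0.003, 0, 0, 0, 0],
  [0, 0, 0, 0, 0, 0, 0],
])

```text
clock: 13.72
tool_pos: [619.9, -48.1, 81.2]
tcp_rot: [2.11, 2.327, -0.001]
force: [-3.3, -3.7, 4.9]
opening: 0.501
gripper_force: 2.5
```

>>> arm_command([
  [0, 0, 0.002, 0, 0, 0, 0],
  [0, 0, 0, 0, 0, 0, 0],
])

```text
clock: 13.88
tool_pos: [620.0, -48.1, 81.1]
tcp_rot: [2.109, 2.327, -0.001]
force: [-10.7, -0.5, 19.3]
opening: 0.497
gripper_force: 9.4
```

>>> arm_command([
  [0, 0, 0.001, 0, 0, 0, 0],
  [0, 0, 0, 0, 0, 0, 0],
])

```text
clock: 14.05
tool_pos: [620.0, -48.1, 81.1]
tcp_rot: [2.109, 2.327, -0.001]
force: [-12.1, -1.4, 26.2]
opening: 0.499
gripper_force: 13.0
```

```bash
python3 st.py
```

```text
t 14.05 cradle xyz [-42.   1.] 81.1 tooly deg 90.15 down [ 0.    -0.001 -1.   ] F [-12.1  -1.4  26.2] q [-0.27  0.69  1.37 -0.    1.08 -0.36]
```

The press contacted exactly 8.0 mm above the deck contact, so the pack is home. Next, the keeper.

>>> arm_command([
  [0, 0, -0.035, 0, 0, 0, 0],
  [0, 0, -0.04, 0, 0, 0, 0],
  [-0.031, -0.0157, 0, 0, 0, 0, 0],
  [-0.031, -0.0157, 0, 0, 0, 0, 0],
  [-0.031, -0.0157, 0, 0, 0, 0, 0],
  [-0.031, -0.0157, 0, 0, 0, 0, 0],
  [-0.031, -0.0157, 0, 0, 0, 0, 0],
  [-0.031, -0.0157, 0, 0, 0, 0, 0],
  [-0.031, -0.0157, 0, 0, 0, 0, 0],
  [-0.031, -0.0157, 0, 0, 0, 0, 0],
])

```text
clock: 14.88
tool_pos: [518.5, -308.1, 152.8]
tcp_rot: [-2.11, -2.327, 0.0]
force: [0.8, 0.3, 0.4]
opening: 0.503
gripper_force: 0.0
```

>>> arm_command([
  [-0.031, -0.0157, 0, 0, 0, 0, 0],
  [-0.031, -0.0157, 0, 0, 0, 0, 0],
  [0, 0, 0, 0, 0, -1.02, 0],
  [0, 0, 0, 0, 0, 0, 0],
])

```text
clock: 15.22
tool_pos: [493.3, -373.0, 152.5]
tcp_rot: [-1.981, -2.437, -0.0]
force: [0.5, 1.4, 0.2]
opening: 0.502
gripper_force: 0.0
```

```bash
cat > go.py <<'E'
from st import *
def go(p,ang):
    o=observe(); M=R.from_rotvec(o["tcp_rot"]).as_matrix()
    a=np.degrees(np.arctan2(M[1,1],M[0,1])); print("shift mm tool",np.round(M.T@(np.array(p)-o["tool_pos"]),1),"az units",round(-((ang-a+90)%180-90)/6,2),"tilt",np.round(M[:,2],3))
E
python3 - <<'E'
from go import *
st(); go((493.8,-372.2,27),np.degrees(.2055))
from fit import *
for n in("top","side"):
    im,P=cloud(n); Q=sel(P,(495,-372),110,(-20,60)); p,c=fit(Q,keep,[(470,520),(-400,-340),(-.3,.6)],8); print(n,np.round(p,3),c,len(Q))
E
```

```text
t 15.22 cradle xyz [ 269.3 -156.2] 152.5 tooly deg 96.3 down [-0.  0. -1.] F [0.5 1.4 0.2] q [-0.84  0.6   1.32 -0.    1.22 -1.04]
shift mm tool [  0.6   0.7 125.5] az units 0.0 tilt [-0.  0. -1.]
top [ 4.92169e+02 -3.69884e+02  2.04000e-01 -1.32400e+00] 2.4181466085584167 1451
side [ 4.94280e+02 -3.71851e+02  2.07000e-01 -1.90000e-01] 1.600400915569377 5040
```

>>> arm_command([
  [0.0006, 0.0007, 0.035, 0, 0, 0, 0],
  [0, 0, 0.035, 0, 0, 0, 0],
  [0, 0, 0.03, 0, 0, 0, 0],
  [0, 0, 0.018, 0, 0, 0, 0],
  [0, 0, 0.007, 0, 0, 0, 0],
  [0, 0, 0, 0, 0, 0, 0],
  [0, 0, 0, 0, 0, 0, 1],
  [0, 0, 0, 0, 0, 0, 1],
  [0, 0, 0, 0, 0, 0, 1],
  [0, 0, 0, 0, 0, 0, 1],
], newtons=30)

```text
clock: 16.15
tool_pos: [495.2, -371.8, 29.7]
tcp_rot: [1.982, 2.434, -0.0]
force: [0.7, 1.3, 6.8]
opening: 0.133
gripper_force: 30.7
```

>>> arm_command([
  [0, 0, 0, 0, 0, 0, 1],
  [0, 0, 0, 0, 0, 0, 1],
])

```text
clock: 16.32
tool_pos: [495.3, -371.9, 29.7]
tcp_rot: [1.982, 2.434, -0.0]
force: [0.8, 2.0, 5.8]
opening: 0.138
gripper_force: 30.7
```

```bash
python3 st.py
```

```text
t 16.32 cradle xyz [ 268.3 -154.1] 29.7 tooly deg 96.2 down [ 0.002 -0.002 -1.   ] F [0.8 2.  5.8] q [-0.83  0.75  1.41  0.    0.97 -1.04]
```

The grip is on the block (opening 11.5 mm). I'll lift, turn and carry it to above the pins.

>>> arm_command([
  [0, 0, -0.02, 0, 0, 0, 1],
  [0, 0, -0.035, 0, 0, 0, 1],
  [0, 0, -0.035, 0, 0, 0, 1],
  [0, 0, -0.03, 0, 0, 0, 1],
  [0, 0, 0, 0, 0, -1.08, 1],
  [0, 0, 0, 0, 0, -1.08, 1],
  [0, 0, 0, 0, 0, -1.08, 1],
  [0, 0, 0, 0, 0, -1.08, 1],
  [0, 0, 0, 0, 0, -1.08, 1],
  [0, 0, 0, 0, 0, -1.08, 1],
])

```text
clock: 17.15
tool_pos: [494.4, -371.4, 148.3]
tcp_rot: [1.052, 2.96, -0.001]
force: [-0.0, -0.4, -1.0]
opening: 0.134
gripper_force: 29.9
```

>>> arm_command([
  [0, 0, 0, 0, 0, -1.08, 1],
  [0, 0, 0, 0, 0, -1.08, 1],
  [0, 0, 0, 0, 0, -1.08, 1],
  [0, 0, 0, 0, 0, -1.08, 1],
  [0, 0, 0, 0, 0, -1.08, 1],
  [0, 0, 0, 0, 0, -1.08, 1],
  [0, 0, 0, 0, 0, -1, 1],
  [0, 0, 0, 0, 0, 0, 1],
])

```text
clock: 17.82
tool_pos: [494.4, -371.4, 148.2]
tcp_rot: [-0.155, 3.138, -0.001]
force: [-0.7, 0.3, -0.5]
opening: 0.133
gripper_force: 29.9
```

>>> arm_command([
  [-0.0155, 0.0308, 0, 0, 0, 0, 1],
  [-0.0155, 0.0308, 0, 0, 0, 0, 1],
  [-0.0155, 0.0308, 0, 0, 0, 0, 1],
  [-0.0155, 0.0308, 0, 0, 0, 0, 1],
  [-0.0155, 0.0308, 0, 0, 0, 0, 1],
  [-0.0155, 0.0308, 0, 0, 0, 0, 1],
  [-0.0155, 0.0308, 0, 0, 0, 0, 1],
  [-0.0155, 0.0308, 0, 0, 0, 0, 1],
  [-0.0155, 0.0308, 0, 0, 0, 0, 1],
  [0, 0, 0, 0, 0, 0, 1],
])

```text
clock: 18.65
tool_pos: [608.2, -76.7, 148.1]
tcp_rot: [-0.151, 3.137, 0.002]
force: [0.3, 0.0, -0.4]
opening: 0.132
gripper_force: 29.9
```

Run:
```python
from go import *
st(); go((620,-51,150),95.49)
im,P=cloud("side"); np.savez("s3.npz",im=im,P=P); cv2.imwrite("pics/s3.png",cv2.resize(im[130:310,170:370],None,fx=4,fy=3.3)[...,::-1])
```

```text
t 18.65 cradle xyz [-14.6 -13.4] 148.1 tooly deg 180.04 down [ 0.001  0.001 -1.   ] F [ 0.3  0.  -0.4] q [-0.32  0.59  1.35  0.    1.2  -1.98]
shift mm tool [-14.2  24.5  -1.8] az units 0.01 tilt [ 0.001  0.001 -1.   ]
```

View pics/s3.png

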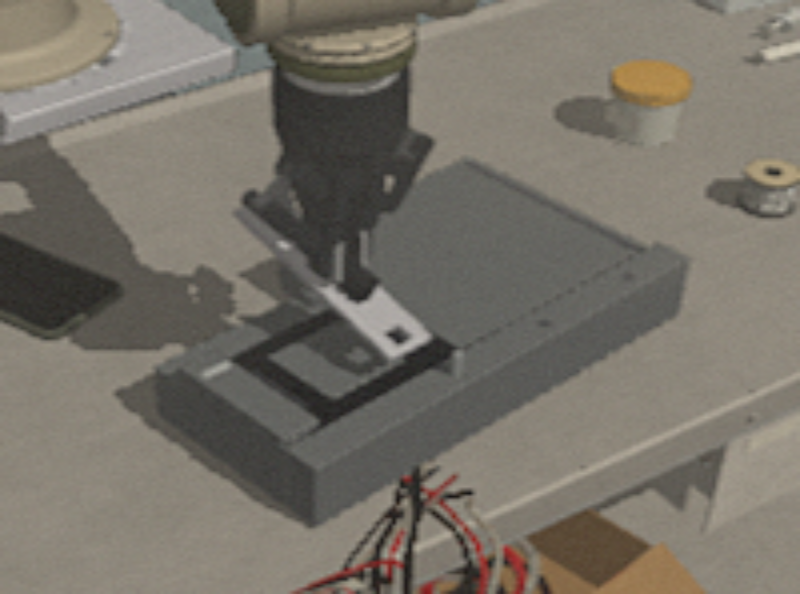

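The keeper is held square, with its visible hole at about (400,335) and the rail pin at (457,358). Next I measure plate tilt, keeper offset in the hand and pin positions from the depth.

Run:
```python
from go import *
from fit import sel,keep,fit
tc=observe()["tool_pos"]
for n in("side","top"):
    if n=="side": d=np.load("s3.npz"); im,P=d["im"],d["P"]
    else: im,P=cloud("top")
    Q=P.reshape(-1,3); I=im.reshape(-1,3).min(1)
    m=(np.hypot(*(Q[:,:2]-tc[:2]).T)<100)&(abs(Q[:,2]-122)<14)&(I>120)
    k=cf(Q[m])-cf(tc); A=np.c_[k,np.ones(len(k))]; s=np.linalg.lstsq(A,Q[m,2],rcond=None)[0]
    print(n,m.sum(),"plane slopes,z",np.round(s,3),"rect",np.round(np.percentile(k,[1,99],axis=0),1).tolist(),cv2.minAreaRect(k.astype(np.float32)))
    P0=np.load(n+"0.npz")["P"].reshape(-1,3); k=cf(P0)
    for y in(-62,62):
        m=(np.hypot(k[:,0]+40,k[:,1]-y)<14)&(P0[:,2]>72)&(P0[:,2]<95); print(n,"pin",y,m.sum(),np.round(np.c_[k[m],P0[m,2]].mean(0),1) if m.any() else "",np.round(np.ptp(k[m],axis=0),1) if m.any() else "")
```

```text
side 126 plane slopes,z [ 2.40000e-02 -3.23000e-01  1.20675e+02] rect [[-18.6, -40.0], [14.4, 40.5]] ((-1.8781566619873047, -0.09865188598632812), (35.24517059326172, 82.83079528808594), 2.826087713241577)
side pin -62 21 [-37.6 -58.9  79.5] [8.6 9.1]
side pin 62 22 [-37.5  64.7  80.5] [9.2 9.8]
top 2 plane slopes,z [ 7.271 -1.268  0.462] rect [[10.9, -40.0], [11.4, -36.6]] ((11.145988464355469, -38.27865219116211), (3.443718194961548, 0.0), -97.34123992919922)
top pin -62 7 [-40.8 -63.4  84.4] [7.1 7.1]
top pin 62 8 [-40.9  59.2  82.5] [7.4 5.6]
```

Run:
```python
from go import *
tc=observe()["tool_pos"]; d=np.load("s3.npz"); Q=d["P"].reshape(-1,3); I=d["im"].reshape(-1,3).astype(int)
k=cf(Q)-cf(tc); z=Q[:,2]
m=(abs(k[:,0])<26)&(abs(k[:,1])<95)&(z>80)&(z<150)&(I.min(1)>120)&(np.ptp(I,axis=1)<25)
A=np.c_[k[m],np.ones(m.sum())]
g=np.ones(m.sum(),bool)
for _ in range(5):
    s=np.linalg.lstsq(A[g],z[m][g],rcond=None)[0]; g=abs(A@s-z[m])<4
K=k[m][g]; th=np.arctan(s[1]); print(m.sum(),g.sum(),np.round(s,3),"deg",np.degrees(th))
print("y ext",np.percentile(K[:,1],[0.5,99.5]),"x ext",np.percentile(K[:,0],[1,99]))
hi=K[:,1]>20; print("x range of +y part",np.percentile(K[hi,0],[1,99]),"of -y",np.percentile(K[K[:,1]<-20,0],[1,99]), "y max/min",K[:,1].max(),K[:,1].min())
```

```text
256 247 [ 1.90000e-02 -3.51000e-01  1.21237e+02] deg -19.362292109850774
y ext [-39.38431177  66.21763452] x ext [-21.85889686  12.95224804]
x range of +y part [-21.99148356  12.96605695] of -y [1.80896232 7.11923297] y max/min 66.87222574944943 -40.435398076587234
```

The bar hangs about 19° off level, with its rail-side end low, because I gripped it about 4 mm off centre. I'll set it down on the free deck, let it level there and regrip it at its centre.

>>> arm_command([
  [0.008, 0.035, 0, 0, 0, 0, 1],
  [0.008, 0.035, 0, 0, 0, 0, 1],
  [0.008, 0.035, 0, 0, 0, 0, 1],
  [0.008, 0.035, 0, 0, 0, 0, 1],
  [0, 0, 0.015, 0, 0, 0, 1],
  [0, 0, 0.015, 0, 0, 0, 1],
  [0, 0, 0.008, 0, 0, 0, 1],
  [0, 0, 0.008, 0, 0, 0, 1],
  [0, 0, 0.005, 0, 0, 0, 1],
  [0, 0, 0, 0, 0, 0, 1],
])

```text
clock: 19.58
tool_pos: [561.8, 53.0, 96.6]
tcp_rot: [0.145, -3.138, 0.0]
force: [-1.6, -0.7, 0.5]
opening: 0.13
gripper_force: 30.5
```

>>> arm_command([
  [0, 0, 0.003, 0, 0, 0, 1],
  [0, 0, 0.003, 0, 0, 0, 1],
  [0, 0, 0, 0, 0, 0, 1],
])

```text
clock: 19.83
tool_pos: [562.0, 53.6, 90.8]
tcp_rot: [-0.148, 3.138, -0.001]
force: [-1.2, -2.5, 3.3]
opening: 0.131
gripper_force: 31.0
```

```bash
python3 st.py
```

```text
t 19.83 cradle xyz [-148.8  -47. ] 90.8 tooly deg 179.91 down [ 0.001 -0.    -1.   ] F [-1.2 -2.5  3.3] q [-0.11  0.57  1.56 -0.    1.01 -1.78]
```

>>> arm_command([
  [0, 0, 0.002, 0, 0, 0, 1],
  [0, 0, 0.001, 0, 0, 0, 1],
  [0, 0, 0, 0, 0, 0, 1],
])

```text
clock: 20.08
tool_pos: [561.8, 54.1, 87.7]
tcp_rot: [-0.149, 3.138, -0.0]
force: [-2.3, -2.2, 3.2]
opening: 0.132
gripper_force: 31.2
```

>>> arm_command([
  [0, 0, 0.0015, 0, 0, 0, 1],
  [0, 0, 0, 0, 0, 0, 1],
])

```text
clock: 20.25
tool_pos: [561.8, 54.2, 86.3]
tcp_rot: [-0.15, 3.138, -0.0]
force: [-2.4, -1.7, 3.1]
opening: 0.13
gripper_force: 31.3
```

```bash
python3 st.py
```

```text
t 20.25 cradle xyz [-149.4  -47.1] 86.3 tooly deg 179.97 down [ 0. -0. -1.] F [-2.4 -1.7  3.1] q [-0.11  0.57  1.57 -0.    1.   -1.78]
```

>>> arm_command([
  [0, 0, 0.0015, 0, 0, 0, 1],
  [0, 0, 0, 0, 0, 0, 1],
])

```text
clock: 20.42
tool_pos: [561.9, 54.2, 86.2]
tcp_rot: [-0.15, 3.137, -0.0]
force: [-8.4, -1.3, 17.8]
opening: 0.132
gripper_force: 33.0
```

>>> arm_command([
  [0, 0, 0.0015, 0, 0, 0, 1],
  [0, 0, 0, 0, 0, 0, 1],
])

```text
clock: 20.58
tool_pos: [561.9, 54.2, 86.1]
tcp_rot: [-0.15, 3.137, -0.001]
force: [-13.1, -1.2, 29.6]
opening: 0.132
gripper_force: 34.9
```

```bash
python3 look.py s4
```

```text
t 20.58 cradle xyz [-149.4  -47. ] 86.1 tooly deg 180.0 down [ 0.001 -0.    -1.   ] F [-13.1  -1.2  29.6] q [-0.11  0.57  1.57 -0.    1.   -1.78]
```

View pics/s4.png

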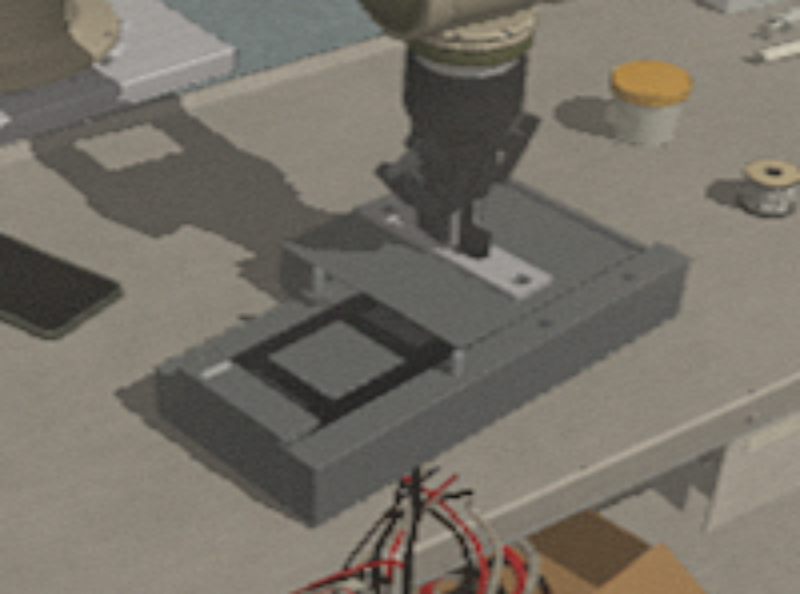

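Bar is level on the deck, its rail-side hole at (522,280). Release, clear the view and measure bar and pins in the same pictures.

>>> arm_command([
  [0, 0, -0.0035, 0, 0, 0, 1],
  [0, 0, 0, 0, 0, 0, 0],
  [0, 0, 0, 0, 0, 0, 0],
  [0, 0, 0, 0, 0, 0, 0],
  [0, 0, -0.03, 0, 0, 0, 0],
  [0, 0, -0.04, 0, 0, 0, 0],
  [0.04, 0, 0, 0, 0, 0, 0],
  [0.04, 0, 0, 0, 0, 0, 0],
  [0.04, 0, 0, 0, 0, 0, 0],
  [0.04, 0, 0, 0, 0, 0, 0],
])

```text
clock: 21.47
tool_pos: [400.5, 39.1, 156.2]
tcp_rot: [0.15, -3.137, -0.0]
force: [0.1, -0.2, -0.3]
opening: 0.504
gripper_force: 0.0
```

>>> arm_command([
  [0.03, 0, 0, 0, 0, 0, 0],
  [0.03, 0, 0, 0, 0, 0, 0],
  [0, 0, 0, 0, 0, 0, 0],
])

```text
clock: 21.72
tool_pos: [338.5, 33.7, 156.0]
tcp_rot: [0.149, -3.135, -0.001]
force: [0.7, 0.2, -1.2]
opening: 0.501
gripper_force: 0.0
```

```bash
cat > meas.py <<'E'
from go import *
from fit import *
st()
def model(x,y):  # heights over the deck
    z=np.zeros_like(x); m=(abs(x)<17)&(abs(y)<75); z[m]=6; z[(abs(x)<6)&(abs(y)<30)]=30
    z[(abs(x)<6)&(abs(abs(y)-62)<6)]=0; return z
for n in("top","side"):
    im,P=cloud(n); np.savez(f"{n}5.npz",im=im,P=P)
    Q=P.reshape(-1,3); I=im.reshape(-1,3).astype(int); k=np.c_[cf(Q),Q[:,2]]
    m=(abs(k[:,0]+150)<60)&(k[:,1]>-120)&(k[:,1]<44)&(k[:,2]>45)&(k[:,2]<100)
    p,c=fit(k[m],model,[(-165,-135),(-65,-20),(-.1,.1)],10,56); print(n,"depth fit",np.round(p,3),round(c,2),m.sum())
    w=m&(I.min(1)>125)&(abs(k[:,2]-62)<6); r=cv2.minAreaRect(k[w,:2].astype(np.float32)); print("  white",w.sum(),r,k[w].mean(0))
    for y in(-62,62):
        m=(np.hypot(k[:,0]+40,k[:,1]-y)<12)&(k[:,2]>72)&(k[:,2]<95); print("  pin",y,m.sum(),np.round(k[m].mean(0),1))
    q=(abs(k[:,0])<90)&(abs(k[:,1])<100)
    R5=fit(k[(k[:,0]>-250)&(k[:,0]<100)&(abs(k[:,1]+28)<125)&((k[:,0]>-75)|(k[:,1]>46))&(k[:,2]>-20)&(k[:,2]<100)],lambda x,y:np.where((abs(x)<66.5)&(abs(y)<47.5),64,crad(x,y)),[(-10,10),(-10,10),(-.05,.05)]); print("  cradle resid",np.round(R5[0],3),round(R5[1],2))
E
python3 meas.py
```

```text
t 21.72 cradle xyz [-150.4 -271.4] 156.0 tooly deg 179.96 down [-0.003  0.001 -1.   ] F [ 0.7  0.2 -1.2] q [-0.25  0.02  2.13 -0.    1.   -1.92]
top depth fit [-1.51114e+02 -5.05690e+01  2.00000e-03 -1.11100e+00] 2.28 1585
  white 219 ((-150.83262634277344, -47.87469482421875), (144.0707244873047, 31.916818618774414), 89.80270385742188) [-151.33339329  -46.21146796   61.29991677]
  pin -62 7 [-40.8 -63.4  84.7]
  pin 62 8 [-41.8  59.3  82.3]
  cradle resid [-5.330e-01 -1.434e+00  1.000e-03 -1.300e+00] 3.03
side depth fit [-1.49084e+02 -4.71130e+01 -1.00000e-03 -1.56000e-01] 1.88 1750
  white 258 ((-148.9209442138672, -45.78771209716797), (38.73921585083008, 147.88180541992188), 3.271409273147583) [-147.44302907  -33.31588151   61.45169055]
  pin -62 21 [-36.7 -58.1  80.4]
  pin 62 22 [-37.   65.5  81.5]
  cradle resid [ 0.916  2.153  0.005 -0.283] 5.06
```

Both views agree on the bar: (-150.3, -49.2) relative to the cradle. I'll regrip it there, starting less open and gripping more firmly, then lift gently.

>>> arm_command([
  [-0.0372, 0, 0, 0, 0, 0, 0.3],
  [-0.0372, 0, 0, 0, 0, 0, 0.4],
  [-0.0372, 0, 0, 0, 0, 0, 0.4],
  [-0.0372, 0, 0, 0, 0, 0, 0.4],
  [-0.0372, 0, 0, 0, 0, 0, 0.4],
  [-0.0372, -0.001, 0, 0, 0, 0, 0.4],
  [0, 0, 0, 0, 0, 0, 0.4],
  [0, 0, 0.02, 0, 0, 0, 0.4],
  [0, 0, 0, 0, 0, 0, 0.4],
], newtons=60)

```text
clock: 22.57
tool_pos: [564.5, 53.9, 132.9]
tcp_rot: [0.15, -3.132, -0.001]
force: [-0.9, 0.7, -0.6]
opening: 0.299
gripper_force: 0.0
```

```bash
python3 st.py
```

```text
t 22.57 cradle xyz [-148.8  -44.5] 132.9 tooly deg 179.99 down [-0.006  0.001 -1.   ] F [-0.9  0.7 -0.6] q [-0.11  0.52  1.51  0.    1.11 -1.78]
```

>>> arm_command([
  [0.004, 0.0005, 0.015, 0, 0, 0, 0.4],
  [0, 0, 0.015, 0, 0, 0, 0.4],
  [0, 0, 0.01, 0, 0, 0, 0.4],
  [0, 0, 0.005, 0, 0, 0, 0.4],
  [0, 0, 0.003, 0, 0, 0, 0.4],
  [0, 0, 0, 0, 0, 0, 0.4],
  [0, 0, 0, 0, 0, 0, 1],
  [0, 0, 0, 0, 0, 0, 1],
  [0, 0, 0, 0, 0, 0, 1],
  [0, 0, 0, 0, 0, 0, 1],
])

```text
clock: 23.4
tool_pos: [561.5, 53.5, 89.7]
tcp_rot: [-0.149, 3.136, -0.0]
force: [-0.5, -0.5, 6.0]
opening: 0.114
gripper_force: 61.2
```

```bash
python3 st.py
```

```text
t 23.4 cradle xyz [-148.8  -47.5] 89.7 tooly deg 179.97 down [ 0.002 -0.    -1.   ] F [-0.5 -0.5  6. ] q [-0.11  0.57  1.57 -0.    1.01 -1.78]
```

>>> arm_command([
  [0, 0, -0.002, 0, 0, 0, 1],
  [0, 0, -0.004, 0, 0, 0, 1],
  [0, 0, -0.006, 0, 0, 0, 1],
  [0, 0, -0.006, 0, 0, 0, 1],
  [0, 0, -0.006, 0, 0, 0, 1],
  [0, 0, -0.006, 0, 0, 0, 1],
  [0, 0, 0, 0, 0, 0, 1],
])

```text
clock: 23.98
tool_pos: [561.6, 53.6, 120.3]
tcp_rot: [-0.15, 3.136, -0.001]
force: [0.7, -0.3, -1.0]
opening: 0.121
gripper_force: 60.5
```

```bash
cat > kt.py <<'E'
from go import *
import sys
def kt(n):
    tc=observe()["tool_pos"]; im,P=cloud(n); Q=P.reshape(-1,3); I=im.reshape(-1,3).astype(int)
    k=cf(Q)-cf(tc); z=Q[:,2]-tc[2]
    m=(abs(k[:,0])<26)&(abs(k[:,1])<90)&(z>-60)&(z<5)&(I.min(1)>115)&(np.ptp(I,axis=1)<25)
    if m.sum()<20: return
    A=np.c_[k[m],np.ones(m.sum())]; b=z[m]; g=np.ones(len(b),bool)
    for w in(12,6,4,3,3,3):
        s=np.linalg.lstsq(A[g],b[g],rcond=None)[0]; g=abs(A@s-b)<w
    K=k[m][g]; print(n,g.sum(),"slopes,z",np.round(s,3),"deg",round(np.degrees(np.arctan(s[1])),1),"y",np.round(np.percentile(K[:,1],[.5,99.5]),1),"x",np.round(np.percentile(K[:,0],[1,99]),1))
if __name__=="__main__": st(); kt("side"); kt("top")
E
python3 kt.py
```

```text
t 23.98 cradle xyz [-148.8  -47.4] 120.3 tooly deg 179.97 down [ 0.002 -0.    -1.   ] F [ 0.7 -0.3 -1. ] q [-0.11  0.53  1.54  0.    1.07 -1.78]
side 187 slopes,z [ 1.3000e-02 -0.0000e+00 -2.7565e+01] deg -0.0 y [-75.1  76.2] x [-16.7  18.5]
```

Bar is level in the hand now (slope 0.000). From the measured bar-to-pins offset, the target TCP is (-39.1, 1.7) in the cradle frame.

>>> arm_command([
  [0, 0, -0.012, 0, 0, 0, 1],
  [0, 0, -0.013, 0, 0, 0, 1],
  [-0.0082, -0.0183, 0, 0, 0, 0, 1],
  [-0.0082, -0.0183, 0, 0, 0, 0, 1],
  [-0.0082, -0.0183, 0, 0, 0, 0, 1],
  [-0.0082, -0.0183, 0, 0, 0, 0, 1],
  [-0.0082, -0.0183, 0, 0, 0, 0, 1],
  [-0.0082, -0.0183, 0, 0, 0, 0, 1],
  [0, 0, 0, 0, 0, 0, 1],
  [0, 0, 0, 0, 0, 0, 1],
])

```text
clock: 24.92
tool_pos: [620.3, -51.6, 143.0]
tcp_rot: [0.148, -3.137, -0.001]
force: [0.2, -0.0, -2.1]
opening: 0.121
gripper_force: 60.4
```

```bash
python3 kt.py
```

```text
t 24.92 cradle xyz [-38.5   1. ] 143.0 tooly deg 179.9 down [-0.001  0.    -1.   ] F [ 0.2 -0.  -2.1] q [-0.27  0.62  1.32  0.    1.2  -1.94]
side 241 slopes,z [ 5.0000e-03 -8.0000e-03 -2.7882e+01] deg -0.4 y [-73.5  75.8] x [-16.8  17.7]
```

>>> arm_command([
  [-0.0007, 0.0006, 0.008, 0, 0, 0, 1],
  [0, 0, 0.008, 0, 0, 0, 1],
  [0, 0, 0.005, 0, 0, 0, 1],
  [0, 0, 0.003, 0, 0, 0, 1],
  [0, 0, 0.002, 0, 0, 0, 1],
  [0, 0, 0, 0, 0, 0, 1],
])

```text
clock: 25.52
tool_pos: [620.9, -50.2, 117.2]
tcp_rot: [0.15, -3.137, -0.0]
force: [-0.4, 0.1, 0.1]
opening: 0.123
gripper_force: 60.4
```

>>> arm_command([
  [0, 0, 0.002, 0, 0, 0, 1],
  [0, 0, 0, 0, 0, 0, 1],
])

```text
clock: 25.68
tool_pos: [621.1, -50.4, 115.7]
tcp_rot: [-0.15, 3.138, -0.0]
force: [-0.6, 1.0, 0.0]
opening: 0.125
gripper_force: 60.4
```

>>> arm_command([
  [0, 0, 0.002, 0, 0, 0, 1],
  [0, 0, 0, 0, 0, 0, 1],
])

```text
clock: 25.85
tool_pos: [621.0, -50.4, 113.6]
tcp_rot: [0.15, -3.138, -0.0]
force: [0.0, -0.0, -0.8]
opening: 0.12
gripper_force: 60.4
```

```bash
python3 st.py
```

```text
t 25.85 cradle xyz [-39.6   1.8] 113.6 tooly deg 179.97 down [-0.  0. -1.] F [ 0.  -0.  -0.8] q [-0.27  0.65  1.35  0.    1.14 -1.93]
```

>>> arm_command([
  [0, 0, 0.003, 0, 0, 0, 1],
  [0, 0, 0, 0, 0, 0, 1],
])

```text
clock: 26.02
tool_pos: [620.9, -50.3, 110.3]
tcp_rot: [0.149, -3.137, -0.0]
force: [0.6, -0.2, -0.9]
opening: 0.119
gripper_force: 60.4
```

>>> arm_command([
  [0, 0, 0.003, 0, 0, 0, 1],
  [0, 0, 0, 0, 0, 0, 1],
])

```text
clock: 26.18
tool_pos: [620.9, -50.3, 107.2]
tcp_rot: [0.149, -3.137, -0.0]
force: [0.4, 0.2, -1.8]
opening: 0.122
gripper_force: 60.4
```

>>> arm_command([
  [0, 0, 0.003, 0, 0, 0, 1],
  [0, 0, 0, 0, 0, 0, 1],
])

```text
clock: 26.35
tool_pos: [620.9, -50.3, 104.2]
tcp_rot: [0.15, -3.137, -0.0]
force: [-0.8, -0.1, -1.3]
opening: 0.12
gripper_force: 60.4
```

```bash
python3 st.py
```

```text
t 26.35 cradle xyz [-39.7   1.7] 104.2 tooly deg 179.97 down [-0.001  0.    -1.   ] F [-0.8 -0.1 -1.3] q [-0.27  0.66  1.35 -0.    1.13 -1.93]
```

>>> arm_command([
  [0, 0, 0.002, 0, 0, 0, 1],
  [0, 0, 0, 0, 0, 0, 1],
])

```text
clock: 26.52
tool_pos: [621.0, -50.3, 102.4]
tcp_rot: [0.15, -3.138, -0.0]
force: [-0.5, -1.3, -1.2]
opening: 0.124
gripper_force: 60.4
```

>>> arm_command([
  [0, 0, 0.0015, 0, 0, 0, 1],
  [0, 0, 0, 0, 0, 0, 1],
])

```text
clock: 26.68
tool_pos: [621.0, -50.3, 101.1]
tcp_rot: [0.15, -3.138, -0.0]
force: [-0.2, 0.0, -0.4]
opening: 0.118
gripper_force: 60.4
```

>>> arm_command([
  [0, 0, 0.0015, 0, 0, 0, 1],
  [0, 0, 0, 0, 0, 0, 1],
])

```text
clock: 26.85
tool_pos: [621.1, -50.4, 99.7]
tcp_rot: [-0.15, 3.138, -0.0]
force: [0.1, 0.2, -0.9]
opening: 0.119
gripper_force: 60.6
```

```bash
python3 kt.py
```

```text
t 26.85 cradle xyz [-39.6   1.9] 99.7 tooly deg 179.97 down [ 0. -0. -1.] F [ 0.1  0.2 -0.9] q [-0.27  0.67  1.36  0.    1.12 -1.93]
side 206 slopes,z [ 1.5000e-02 -4.0000e-03 -2.7949e+01] deg -0.2 y [-51.3  75.6] x [-16.4  18.7]
```

Just above the seats (plate top z about 72). I'll touch down, then release and rise.

>>> arm_command([
  [0, 0, 0.001, 0, 0, 0, 1],
  [0, 0, 0.001, 0, 0, 0, 1],
  [0, 0, 0, 0, 0, 0, 1],
])

```text
clock: 27.2
tool_pos: [621.1, -50.4, 99.6]
tcp_rot: [-0.15, 3.137, -0.001]
force: [-6.5, 1.3, 12.6]
opening: 0.117
gripper_force: 62.3
```

>>> arm_command([
  [0, 0, 0.001, 0, 0, 0, 1],
  [0, 0, 0, 0, 0, 0, 1],
])

```text
clock: 27.37
tool_pos: [621.2, -50.4, 99.6]
tcp_rot: [-0.15, 3.137, -0.001]
force: [-10.1, 1.7, 19.7]
opening: 0.12
gripper_force: 63.3
```

>>> arm_command([
  [0, 0, -0.0025, 0, 0, 0, 1],
  [0, 0, 0, 0, 0, 0, 0.4],
  [0, 0, 0, 0, 0, 0, 0.2],
  [0, 0, 0, 0, 0, 0, 0.2],
  [0, 0, -0.01, 0, 0, 0, 0.2],
  [0, 0, -0.03, 0, 0, 0, 0.2],
  [0, 0, -0.035, 0, 0, 0, 0],
  [0.03, 0, -0.02, 0, 0, 0, 0],
  [0.038, 0, 0, 0, 0, 0, 0],
  [0.038, 0, 0, 0, 0, 0, 0],
])

```text
clock: 28.2
tool_pos: [514.7, -60.5, 195.8]
tcp_rot: [-0.15, 3.135, -0.002]
force: [0.2, -0.6, -0.2]
opening: 0.502
gripper_force: 0.0
```

>>> arm_command([
  [0.038, 0, 0, 0, 0, 0, 0],
  [0.038, 0, 0, 0, 0, 0, 0],
  [0.03, 0, 0, 0, 0, 0, 0],
  [0, 0, 0, 0, 0, 0, 0],
])

```text
clock: 28.53
tool_pos: [406.2, -70.1, 194.6]
tcp_rot: [0.148, -3.136, -0.001]
force: [0.9, 0.8, 0.5]
opening: 0.499
gripper_force: 0.0
```

Run:
```python
from go import *
st()
for n in("side","top"):
    im,P=cloud(n); Q=P.reshape(-1,3); I=im.reshape(-1,3).astype(int); k=cf(Q); z=Q[:,2]
    m=(abs(k[:,0]+40)<22)&(abs(k[:,1])<80)&(abs(z-72)<5)&(I.min(1)>120)
    s=np.linalg.lstsq(np.c_[k[m],np.ones(m.sum())],z[m],rcond=None)[0]; print(n,"bar",m.sum(),np.round(s,3),"z ends",np.median(z[m&(k[:,1]<-40)]),np.median(z[m&(k[:,1]>40)]))
    print(" pack",[(x,round(float(np.nanmedian(z[(abs(k[:,0]-x)<5)&(abs(k[:,1])<38)])),1)) for x in(-62,-10,10,30,48)])
    if n=="side": cv2.imwrite("pics/s6.png",cv2.resize(im[130:310,170:370],None,fx=4,fy=3.3)[...,::-1])
    for t in("cup","spool","phone_obj"): print(t,[np.round(r["centre"]).tolist() for r in viewer.spot_in(t,n)[:1]])
```

```text
t 28.53 cradle xyz [ -40.5 -213.9] 194.6 tooly deg 179.91 down [-0.002  0.    -1.   ] F [0.9 0.8 0.5] q [-0.46  0.12  1.89 -0.    1.13 -2.12]
side bar 299 [2.5000e-02 0.0000e+00 7.2422e+01] z ends 71.52056588248627 71.52685088261455
 pack [(-62, -608.9), (-10, 63.4), (10, 63.5), (30, 63.6), (48, 62.2)]
cup [[480.0, 322.0, 53.0]]
spool [[638.0, 6.0, 57.0]]
phone_obj [[371.0, -184.0, 10.0]]
top bar 210 [-5.0000e-03 -7.0000e-03  7.1026e+01] z ends 71.56828354685263 70.52693817717113
 pack [(-62, 61.2), (-10, 62.6), (10, 62.0), (30, 63.7), (48, 62.0)]
cup [[467.0, 332.0, 66.0]]
spool [[600.0, 329.0, 35.0]]
phone_obj [[324.0, -200.0, 15.0]]
```

View pics/s6.png

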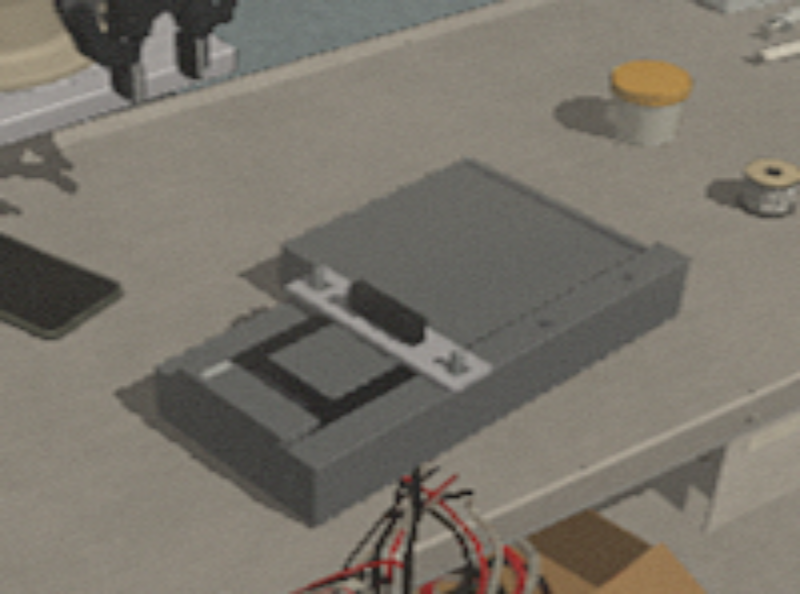

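The picture shows the bar seated with both pins through its holes (about (320,278) and (455,363)). The bar is level at z 72, the pack lies flat at z 64, and the cup, spool and phone are where they were. The arm is clear of everything.

```bash
python3 -c "
from plant import workorder
print(workorder.finish_job())"
```

```text
the job is handed in; nothing more can be done
None
```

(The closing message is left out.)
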